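# Unlock the mould clamp and park its lock pin

## Robot

A 7-joint arm with a two-finger parallel gripper is mounted at the origin on the work surface. World frame = base frame: x ahead of the robot, y to its left, z up, the work surface at z = 0. Lengths are in m, angles in rad, forces in N, time in s.
With the tool pointing down it reaches from about 0.4 to 0.85 m from the base axis. Payload 10.4 kg.
Tool frame: the origin (TCP) lies on the centre line of the jaws, within the pads' length; the fingertips stand 14 mm ahead of it and the grasp point (between the pads) lies 5 mm behind it; z points along the fingers, y is the line along which they close (so a half turn about z gives the same grasp; the last joint's range is limited). The gripper opens to 85 mm and grips with 20 to 120 N. Pads are 22 mm wide; open, the fingers measure 114 mm over their backs; the gripper's body (76 mm by 85 mm) begins 54 mm behind the grasp point. The pads swing forward as they close: fully open they stand 13 mm farther back than shut.
Start: joints at [-0.023, 0.332, -0.065, 1.46, 0.022, 1.35, -0.088], TCP at [0.625, 0, 0.245] pointing down, gripper open.
Joint ranges: [-2.6, 2.6], [-0.5, 2.12], [-1.47, 1.34], [0.16, 2.42], [-1.27, 4.41], [0.06, 2.06], [-2.6, 2.6]. Speed limits (rad/s): [2.22, 2.22, 2.79, 2.79, 3.14, 3.14, 3.14].

## Interface

Orientations are given as a unit quaternion [x, y, z, w].
In Python, from station import robot, planner, imaging, hand_in, nets, sensors gives the robot as it stands. Calls block until the motion is done:
- robot.move_to(position, orientation): joint-space move of the TCP to a pose.
- robot.move_straight(position, rot=None, vel=0.15, guard=None): straight line of the TCP; rot=None keeps the orientation; vel is the mean speed in m/s. With guard (N) it stops when the force on the tool has changed by that much, and returns True; else False.
- robot.move_joints(angles): joint-space move.
- robot.command_gripper(opening, effort=None): opening from 0.0 (shut) to 1.0 (fully open); effort is the grip in N (None keeps the last); returns when the fingers have stopped.
- robot.wait(seconds).
- planner.solve_ik(position, orientation): joint angles nearest the present ones, or None.
- imaging.grab_frame(name): name is "scene" or "side" or "wrist"; returns the picture (384x512x3 uint8, red, green, blue); there is no depth.
- imaging.camera_info(name): a dict with "vfov" (degrees; the focal length in pixels is half the picture's height over the tangent of half this angle, whatever the lens; pixels are square), "cx", "cy" (the principal point, pixels), "world_from_camera" (4x4, takes a point from camera to world coordinates). Camera axes: x right, y up, looking along -z (the intrinsics and any distortion apply to the point x, -y, -z); pixel columns grow to the right and rows downward; lengths in m; the calibration is good to about 2 mm. A picture is of the moment at which its call begins: read the wrist's pose just before it. camera_info takes no time and is no camera call; for the wrist camera it gives the pose at the moment of the call.
A pose or a line that the arm cannot do raises robot.Unreachable and nothing moves.
- hand_in(): hands the job in; it is judged then, once.
Trained networks look in the newest picture that a camera, given by its name, has taken for a name from the list of things; names that differ only in an ending like _2 or _b are one class to them, and where a whole thing is asked for, a point or a joint stands for the part that bears it (a point fixed in the world has none). Each returns a list of dicts, best first, with "conf" (0 to 1); they miss things now and then, are a little off and sometimes report something else, mostly with a low value. They report only what shows in the picture. A call takes as long as a camera call.
- nets.silhouettes(query, camera): "pixels" (384x512 bool, what is visible of it).
- nets.tip_of(query, camera): "xyz" ([x, y, z] in m, in world coordinates, good to about 4 mm: a listed point, or the origin of a listed thing).
Readings, each from a call of its own:
- sensors.read_time_s(): time.
- sensors.read_joints(): joint angles.
- sensors.read_joint_velocities(): joint speeds.
- sensors.read_effort(): joint torques, N m.
- sensors.read_tool_pos(): TCP position.
- sensors.read_eef_rot(): TCP orientation.
- sensors.read_contact_force(): force on the tool from outside, world axes, zero at the start.
- sensors.read_wrist_torque(): the same for the moment, N m.
- sensors.read_gripper_width(): opening from 0.0 (shut) to 1.0 (fully open).
- sensors.read_grip_force(): force on a finger pad.
Only numpy, scipy, OpenCV 4.12 (cv2) and the standard library are available. Lean on these libraries where they do the work, as an engineer would, in place of code of your own. Each camera call takes 0.05 s, during which the arm holds its last target. There are 200 camera calls.

## Task

Unlock the clamp on the asphalt mould: draw the red-knobbed lock pin straight up out of its bore, carry it to the blue pin rest and lower it into the notch so that it hangs upright by its steel collar, fully down on the plate, then let go; do not drop it in. Leave the black-knobbed hinge pin seated in its bore.

Things in the scene. Friction and masses are not known exactly. Their poses are not given: they have to be found in the camera images.
- red_pin: Loose lock pin, 130 to 210 g, round about its z (yaw means nothing). From the bottom: steel shank 14 mm diameter, 50 long; steel collar 48 diameter, 6 thick; red knob 28 diameter, 45 tall, to grip. Origin: centre of the shank's lower end, z up the pin. Starts upright in either bore of the clamp base, collar on the lug, lower end 10 mm above the bench, free to pull straight up.
- black_pin: Hinge pin with a black knob; same shape, size, mass and origin as the red pin. It stands in the clamp base's other bore and must stay there.
- clamp_base: Grey fixed base, 280 mm along y, 130 along x; origin: centre of its underside, on the bench. Lugs 60 x 60, 60 tall, at y = +110 and -110, each with a vertical bore 18 wide, 55 deep. Between them a steel mould 114 in diameter, rim 85 above the bench, and a yellow bar at height 40 to 50. Knobs are 39 clear of the mould; the space along x before and behind the lugs is free.
- notch (a point): Notch in a fixed blue rest, left or right of the base: a 28 mm wide slot in an 8 mm plate (76 wide, 80 deep, top face 80 above the bench), along x, open at -x (35 from this point), closed 22 to +x, free below to 6 above the bench. Point: slot's centre line, plate's top face, where the pin's axis should hang. Collar on the plate puts the pin's origin 50 below this point. Clear above.

How it is judged:
On the way:
1. the red pin is drawn upright clear of its bore (z of red_pin in the frame of clamp_base above 0.063 m and angle between red_pin's own z axis and vertical below 0.35 rad), for 0.1 s.
At the end, for the whole second after the job is handed in: The red pin hangs released and at rest in the notch, collar on the plate (lower end 50 mm below the notch point, within 5), within 18 mm along the slot and 12 across, upright within 10 degrees; the black pin stays in its bore, lower end at most 16 mm over the bench, within 10 degrees (x of red_pin in the frame of notch between -0.018 and 0.018 m and y of red_pin in the frame of notch between -0.012 and 0.012 m and z of red_pin in the frame of notch between -0.055 and -0.045 m and angle between each of red_pin, black_pin's own z axis and vertical below 0.18 rad and linear speed of red_pin below 0.02 m/s and angular speed of red_pin below 0.2 rad/s and z of black_pin in the frame of clamp_base below 0.016 m); the robot touches nothing.
It fails at once if the red pin is let go in the air, with its lower end more than 55 mm above the bench (25 mm above where it hangs when parked) (height (world z) of red_pin above 0.055 m and contact force between red_pin and the fingers below 0.05 N).
It fails at once if the black pin is pulled more than 15 mm from where it stood (distance of black_pin from where it was at the start of the episode above 0.015 m).
It also fails if it takes over 38 s, if anything falls off the work surface, if the arm or the gripper's body presses on something with over 40 N, if the wrist force passes 120 N, or if a joint passes its speed limit or range.

## Working session

There is one attempt and no reset: what is moved stays moved. The work goes in short steps, each a Python script; the robot and the scene stay as the last script left them, time stands still between calls to the robot, and variables do not carry over. Pictures are saved under pics/ and viewed, at most 10 in all, crops included, and the job is handed in when it is done.

```bash
mkdir -p pics; python3 - <<'E'
from station import *
import cv2,numpy as np
for c in ["scene","side"]:
    im=imaging.grab_frame(c); cv2.imwrite(f"pics/{c}0.png",im[:,:,::-1])
    i=imaging.camera_info(c); print(c,i)
    for q in ["red_pin","black_pin","clamp_base","notch"]:
        try: print(q,[(np.round(d["xyz"],4),round(d["conf"],2)) for d in nets.tip_of(q,c)])
        except Exception as e: print(q,e)
print(sensors.read_time_s(),sensors.read_eef_rot())
E
```

```text
scene {'vfov': 49.16136312032984, 'cx': 251.69797193202874, 'cy': 192.13641661404722, 'world_from_camera': array([[-0.51545293, -0.60539054,  0.60647389,  1.1902918 ],
       [ 0.85681271, -0.37519832,  0.35369224,  0.36054521],
       [ 0.01342605,  0.70194624,  0.71210338,  0.84255364],
       [ 0.        ,  0.        ,  0.        ,  1.        ]])}
red_pin [(array([0.5821, 0.1251, 0.0074]), 0.62)]
black_pin [(array([ 0.563 , -0.0964,  0.0107]), 0.58), (array([0.5842, 0.1231, 0.004 ]), 0.25)]
clamp_base [(array([ 0.5708,  0.0161, -0.0022]), 0.68)]
notch [(array([ 0.5466, -0.3011,  0.082 ]), 0.6)]
side {'vfov': 52.989640260604254, 'cx': 251.2243140545584, 'cy': 192.6437226427394, 'world_from_camera': array([[-0.74460418,  0.48428962, -0.45937805,  0.13782685],
       [-0.6675049 , -0.53883063,  0.5139054 ,  0.43573426],
       [ 0.00135208,  0.6892932 ,  0.72448123,  0.68225487],
       [ 0.        ,  0.        ,  0.        ,  1.        ]])}
red_pin [(array([0.5813, 0.1243, 0.0087]), 0.6)]
black_pin [(array([ 0.5633, -0.0941,  0.015 ]), 0.83)]
clamp_base [(array([ 0.5739,  0.0178, -0.0017]), 0.92)]
notch [(array([ 0.5481, -0.2992,  0.076 ]), 0.75)]
0.5 [ 7.07109188e-01  7.07104375e-01  8.23515598e-06 -5.52961852e-06]
```

View pics/scene0.png

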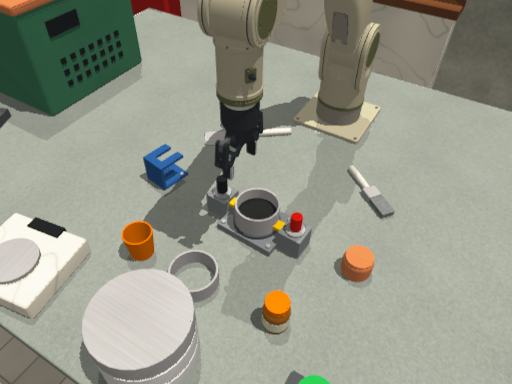

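View pics/side0.png

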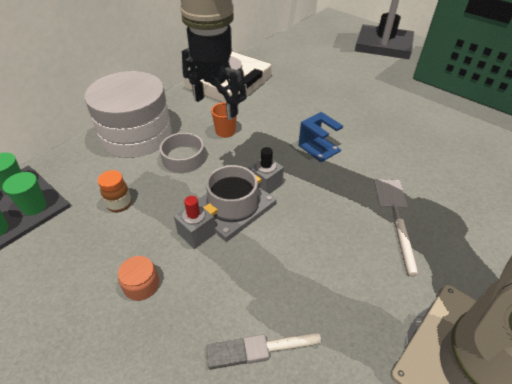

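The red knob is at scene (296,222) and side (192,208), in the left lug. The black pin is in the right lug. The blue rest is at scene (165,165) and side (320,137), with its slot opening towards the robot. I'll take wrist views of the rest and then of the red pin.

```bash
python3 - <<'E'
from station import *
import cv2,numpy as np
q=[.7071068,.7071068,0,0]
for nm,p in [("notch",[0.547,-0.30,0.26]),("red_pin",[0.582,0.1245,0.24])]:
    robot.move_to(p,q); robot.wait(0.2)
    i=imaging.camera_info("wrist"); im=imaging.grab_frame("wrist"); cv2.imwrite(f"pics/w_{nm}.png",im[:,:,::-1])
    np.savez(f"w_{nm}.npz",im=im,T=i["world_from_camera"],i=[i["vfov"],i["cx"],i["cy"]])
    print(nm,i,[(np.round(d["xyz"],4),round(d["conf"],2)) for d in nets.tip_of(nm,"wrist")],sensors.read_tool_pos(),sensors.read_time_s())
    for d in nets.silhouettes(nm,"wrist")[:1]: print(d["conf"],d["pixels"].sum(),np.argwhere(d["pixels"]).mean(0))
E
```

```text
notch {'vfov': 58.9405223756239, 'cx': 262.23527367449657, 'cy': 193.0223142855775, 'world_from_camera': array([[ 0.99999636, -0.00236221,  0.00130519,  0.54787112],
       [ 0.00183178,  0.9492413 ,  0.31454349, -0.21746648],
       [-0.00198196, -0.31453995,  0.94924217,  0.38803498],
       [ 0.        ,  0.        ,  0.        ,  1.        ]])} [(array([ 0.5449, -0.299 ,  0.0795]), 0.76)] [ 0.5474268  -0.29918922  0.25994845] 1.9833
0.85 7763 [166.81579286 265.15857272]
red_pin {'vfov': 58.9405223756239, 'cx': 262.23527367449657, 'cy': 193.0223142855775, 'world_from_camera': array([[ 0.99999591,  0.00139862,  0.00249451,  0.58269874],
       [-0.00211353,  0.94903457,  0.31516491,  0.20458109],
       [-0.00192658, -0.31516889,  0.94903364,  0.36810654],
       [ 0.        ,  0.        ,  0.        ,  1.        ]])} [(array([0.5811, 0.1249, 0.0091]), 0.57)] [0.58216912 0.12389243 0.24001439] 3.9083
0.69 2235 [171.30469799 259.17941834]
```

View pics/w_notch.png

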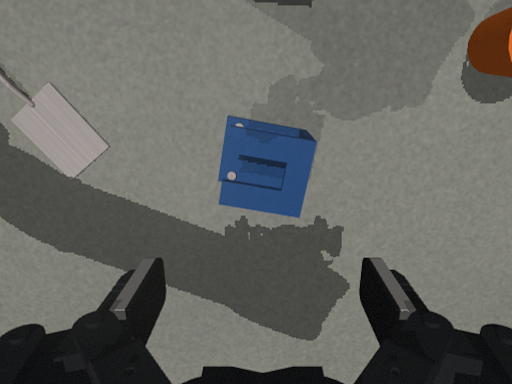

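View pics/w_red_pin.png

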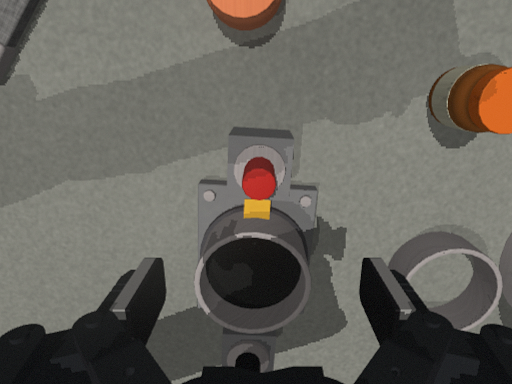

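The notch picture shows the blue plate at about (222..315, 117..215), turned by roughly 8°, with the slot around (265,170). The red view shows the knob's top face near (260,187). I'll zoom in on both.

```bash
cat > h.py <<'E'
import numpy as np
def bp(f,u,v,z):
    d=np.load(f); vf,cx,cy=d["i"]; T=d["T"]; F=192/np.tan(np.radians(vf/2))
    r=T[:3,:3]@np.array([(u-cx)/F,-(v-cy)/F,-1]); o=T[:3,3]
    return o+r*(z-o[2])/r[2]
E
python3 - <<'E'
import cv2,numpy as np
a=cv2.imread("pics/w_notch.png")[110:220,210:325]; b=cv2.imread("pics/w_red_pin.png")[145:205,225:295]
a=cv2.resize(a,None,fx=5,fy=5,interpolation=0); a=np.clip(a.astype(float)*1.6,0,255).astype('uint8')
cv2.imwrite("pics/a.png",a)
hsv=cv2.cvtColor(b,40); m=((hsv[:,:,0]<8)|(hsv[:,:,0]>172))&(hsv[:,:,1]>150)
from h import bp
r=b[:,:,2].astype(int)*m
print(r[::2,10:60:3])
E
```

```text
[[  0   0   0   0   0   0   0   0   0   0   0   0   0   0   0   0   0]
 [  0   0   0   0   0   0   0   0   0   0   0   0   0   0   0   0   0]
 [  0   0   0   0   0   0   0   0   0   0   0   0   0   0   0   0   0]
 [  0   0   0   0   0   0   0   0   0   0   0   0   0   0   0   0   0]
 [  0   0   0   0   0   0   0   0   0   0   0   0   0   0   0   0   0]
 [  0   0   0   0   0   0   0   0   0   0   0   0   0   0   0   0   0]
 [  0   0   0   0   0   0   0   0   0   0   0   0   0   0   0   0   0]
 [  0   0   0   0   0   0 101 104 104 102  96   0   0   0   0   0   0]
 [  0   0   0   0   0  98 104 104 104 102  99  95   0   0   0   0   0]
 [  0   0   0   0   0 102 104 104 103 102  98  96   0   0   0   0   0]
 [  0   0   0   0  95 103 105 104 105 103 100  97  88   0   0   0   0]
 [  0   0   0   0 102 104 106 105 104  92 100  95  90   0   0   0   0]
 [  0   0   0   0 105 105 145 164 164 170 113  95  90   0   0   0   0]
 [  0   0   0  99 108 139 169 167 165 167 166 131  89   0   0   0   0]
 [  0   0   0  92 159 167 163 164 163 161 162 175 106   0   0   0   0]
 [  0   0   0 102 164 163 162 161 1
[... 330 characters left out ...]
  0 186 189 185 187 185 185 186 184 183 182 173   0   0   0]
 [  0   0   0 186 188 187 187 185 186 184 184 183 180 162   0   0   0]
 [  0   0   0 186 174 186 186 185 184 182 182 182 179 125   0   0   0]
 [  0   0   0 139 186 184 185 183 183 182 183 181 179   0   0   0   0]
 [  0   0   0   0 185 186 185 183 183 183 181 182 173   0   0   0   0]
 [  0   0   0   0 157 184 183 182 182 182 182 176   0   0   0   0   0]
 [  0   0   0   0   0   0 180 182 182 180 178 130   0   0   0   0   0]
 [  0   0   0   0   0   0   0   0 169   0   0   0   0   0   0   0   0]
 [  0   0   0   0   0   0   0   0   0   0   0   0   0   0   0   0   0]
 [  0   0   0   0   0   0   0   0   0   0   0   0   0   0   0   0   0]]
```

View pics/a.png

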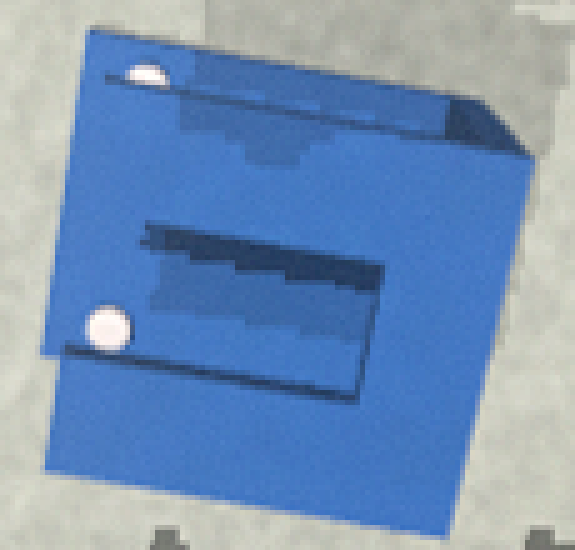

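```bash
python3 - <<'E'
from h import bp
import numpy as np
print("red",bp("w_red_pin.npz",259.3,183.3,.111), "edges",bp("w_red_pin.npz",259.3,199.5,.111))
P=lambda x,y:bp("w_notch.npz",210+x/5-.5,110+y/5-.5,.08)[:2]
tr,br,bl=P(532,157),P(450,538),P(45,470); se1,se2=P(383,265),P(358,400)
print("w,d",np.linalg.norm(tr-br),np.linalg.norm(bl-br),"slot",np.linalg.norm(se1-se2))
ex=(br-bl)/np.linalg.norm(br-bl); print("yaw",np.arctan2(ex[1],ex[0]))
print("from slot",(se1+se2)/2-.022*ex,"from edge",(tr+br)/2-.045*ex)
E
```

```text
red [0.57972161 0.12729347 0.111     ] edges [0.57965599 0.11372489 0.111     ]
w,d 0.07570981467333031 0.07990456806476254 slot 0.026618987570788722
yaw -0.17551800641007997
from slot [ 0.54579707 -0.29897171] from edge [ 0.54571452 -0.29903013]
```

```bash
python3 - <<'E'
from station import *
import cv2,numpy as np
q=[.7071068,.7071068,0,0]
x,y=.5805,.126
robot.move_straight([x,y,.15],rot=q,vel=.12)
print(robot.move_straight([x,y,.087],vel=.08,guard=15),sensors.read_tool_pos())
robot.command_gripper(0.0,effort=60)
print("w",sensors.read_gripper_width(),sensors.read_grip_force(),sensors.read_contact_force(),sensors.read_tool_pos())
if sensors.read_gripper_width()>.2:
    print(robot.move_straight([x,y,.12],vel=.06,guard=20),sensors.read_contact_force())
    robot.move_straight([x,y,.232],vel=.12)
    robot.move_straight([.5458,-.299,.232],vel=.18); robot.wait(.3)
i=imaging.camera_info("wrist"); im=imaging.grab_frame("wrist"); cv2.imwrite("pics/hold.png",im[:,:,::-1])
np.savez("w_hold.npz",im=im,T=i["world_from_camera"],i=[i["vfov"],i["cx"],i["cy"]])
print(nets.tip_of("red_pin","wrist"))
for c in("scene","side"):
    im=imaging.grab_frame(c); cv2.imwrite(f"pics/{c}1.png",im[:,:,::-1]); print(nets.tip_of("red_pin",c))
print(sensors.read_tool_pos(),sensors.read_grip_force(),sensors.read_contact_force(),sensors.read_time_s())
E
```

```text
False [0.58086115 0.12609539 0.08747255]
w 0.31330162311035925 58.96797716617584 [-0.18327645  0.01038949  3.36689763] [0.58070629 0.12604959 0.0873599 ]
False [ 0.22042947 -0.45304225 -1.89541119]
[{'xyz': [0.5479, -0.2972, 0.1548], 'conf': 0.63}]
[{'xyz': [0.5495, -0.3021, 0.1461], 'conf': 0.52}]
[{'xyz': [0.5456, -0.3045, 0.1548], 'conf': 0.68}, {'xyz': [0.5462, -0.2971, 0.0778], 'conf': 0.46}]
[ 0.54581243 -0.29903924  0.23201973] 59.04329538345337 [-0.81725008 -0.02920045 -2.19633468] 11.2583
```

View pics/hold.png

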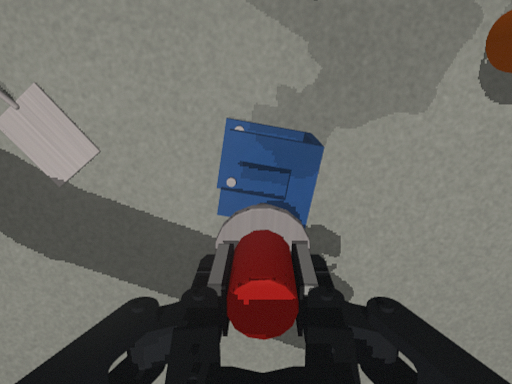

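View pics/side1.png

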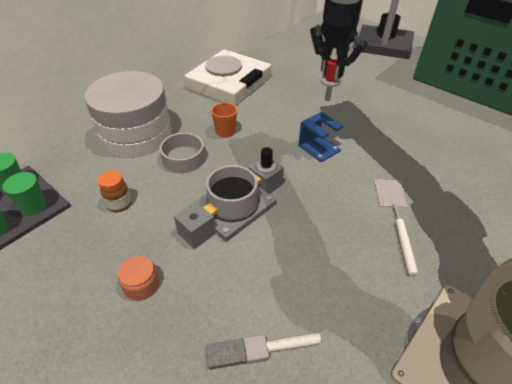

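The pin is held upright above the rest, with the knob at side (331,70). The black pin is still seated at side (266,160). In the wrist view the collar spans columns 216–309 and its top row is 205. I'll check the collar's position from those pixels before lowering.

```bash
python3 - <<'E'
from station import *
from h import bp
import numpy as np
z=.155+.056
L=bp("w_hold.npz",216,240,z);R=bp("w_hold.npz",309,240,z);t=bp("w_hold.npz",262,205,z)
x=(L[0]+R[0])/2; y=t[1]-.024
kb=bp("w_hold.npz",262,338.5,.256)[1]+.014
print("pin",x,R[0]-L[0],y,"knob-y",kb)
yy=(y+kb)/2
if abs(x-.5458)<.008 and abs(y-kb)<.008:
    c=[.5458+(.5458-x),-.299+(-.299-yy)]; print("cmd",c)
    robot.move_straight([*c,.232],vel=.05)
    robot.move_straight([*c,.165],vel=.12)
    print(robot.move_straight([*c,.120],vel=.05,guard=12),sensors.read_tool_pos(),sensors.read_contact_force())
print(sensors.read_time_s())
E
```

```text
pin 0.5459318940564509 0.045079805400868755 -0.2971245099710855 knob-y -0.2959847729561743
cmd [np.float64(0.545668105943549), np.float64(-0.30144535853637006)]
False [ 0.54590069 -0.30157243  0.12041057] [-0.30199431 -1.09349996 -1.8214759 ]
13.2667
```

```bash
python3 - <<'E'
from station import *
import cv2
p=sensors.read_tool_pos()
print(robot.move_straight([p[0],p[1],.100],vel=.02,guard=5),sensors.read_tool_pos(),sensors.read_contact_force())
im=imaging.grab_frame("scene"); cv2.imwrite("pics/sc2.png",cv2.resize(im[120:220,110:230,::-1],None,fx=5,fy=5))
print([d["xyz"] for d in nets.tip_of("red_pin","scene")],sensors.read_time_s())
E
```

```text
True [ 0.54576906 -0.30147429  0.10737343] [-1.29363294  0.32694587  6.09302107]
[[0.5503, -0.302, 0.0246]] 14.0333
```

View pics/sc2.png

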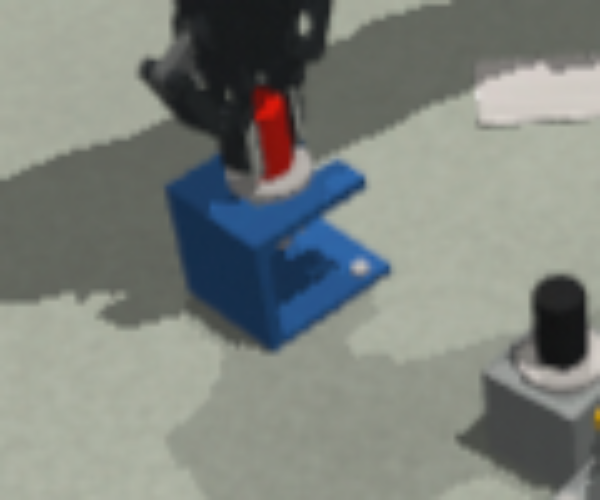

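The collar (crop 268,178) is sitting on the plate. Contact came at TCP z 0.1074, which matches the expected 0.107. Next I release, retreat and check.

```bash
python3 - <<'E'
from station import *
import cv2,numpy as np
p=sensors.read_tool_pos()
robot.command_gripper(.75,effort=20); robot.wait(.3)
robot.move_straight([p[0],p[1],.25],vel=.1); robot.wait(.3)
i=imaging.camera_info("wrist"); im=imaging.grab_frame("wrist")
cv2.imwrite("pics/end.png",im[:,:,::-1])
print([d["xyz"] for d in nets.tip_of("red_pin","wrist")],[d["xyz"] for d in nets.tip_of("notch","wrist")])
imaging.grab_frame("side");print([d["xyz"] for d in nets.tip_of("red_pin","side")],[d["xyz"] for d in nets.tip_of("black_pin","side")],sensors.read_time_s())
E
```

```text
[[0.5464, -0.3039, 0.0307]] []
[[0.5445, -0.3052, 0.0317]] [[0.5625, -0.0958, 0.011]] 16.9667
```

View pics/end.png

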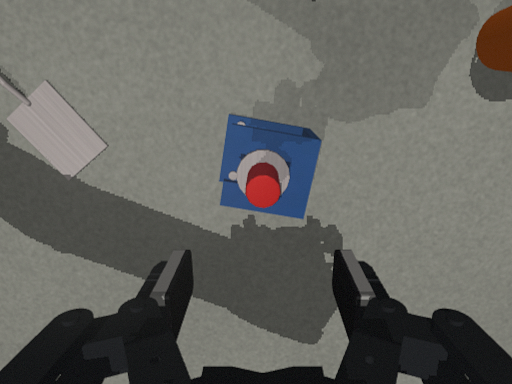

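The pin stands upright with its collar flat on the plate at (263,175). It is about 3–5 mm off the slot's centre line, within the 12 mm allowed, and the gripper is clear.

```bash
python3 -c "
from station import *
print(hand_in())"
```

```text
the job is handed in; nothing more can be done
None
```

I moved the red pin to the blue rest, where it hangs upright by its collar with the gripper clear; the black pin stayed seated, and I handed the job in at about 17 s (no verdict came back).

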